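# Draw the ball tray from the bridge gauge and hold it for inspection

## Robot

A 6-joint arm with a two-finger parallel gripper is mounted at the origin on the work surface. World frame = base frame: x ahead of the robot, y to its left, z up, the work surface at z = 0. Lengths are in m, angles in rad, forces in N, time in s.
With the tool pointing down it reaches from about 0.35 to 0.975 m from the base axis. Payload 4.9 kg.
Tool frame: the origin (TCP) lies at the very end of the fingers, on their centre line; the grasp point (between the pads) lies 19 mm behind it; z points along the fingers, x is the direction in which the jaws open and shut, and the axes are right-handed (so a half turn about z gives the same grasp; the last joint's range is limited). The gripper opens to 85 mm and grips with 20 to 120 N. Pads are 22 mm wide; open, the fingers measure 114 mm over their backs; the gripper's body (76 mm by 85 mm) begins 54 mm behind the grasp point. The pads swing forward as they close: fully open they stand 13 mm farther back than shut.
Start: joints at [-1.284, 0.053, 1.613, -0, 1.476, -0.119], TCP at [0.247, -0.574, 0.195] pointing down, gripper open.
Joint ranges: [-3.01, 3.01], [-1.01, 2.22], [0.06, 2.58], [-1.02, 4.17], [0.09, 2.62], [-3.14, 3.14]. Speed limits (rad/s): [2.57, 2.57, 3.14, 3.14, 3.14, 3.14].

## Interface

Orientations are given as a unit quaternion [w, x, y, z].
In Python, from plant import * gives the robot as it stands.
- The arm moves only by the shell command python3 -m inch 'ROWS'. ROWS is text: rows parted by semicolons, each of 7 numbers parted by spaces: the shift along the tool's x, y, z in m, then the turn, a rotation vector about the tool's x, y, z in rad, then the closure, from 0 (fully open) to 1 (shut). A call has 1 to 10 rows; each row shifts and turns the commanded pose from where the row before left it, along the tool's axes as they then stand; what a row does not reach is not made up. A row lasts 1/12 s, in which the tool goes at most 41.7 mm and 7.16 degrees, less where a joint would pass 70% of its speed; a pose out of reach is approached as far as the arm can. A call with a gripper value outside its range is refused whole. The fingers move at their own pace and stop on an object; the grip force is fixed at half the most. Time passes only in rows, so rows that do not move let the fingers close. It gives the time, the measured TCP pose, the force and the opening at its end, in the units of the state.
- state(): the state, without advancing time (a new reading comes with each control period).
- grab_frame(name): name is "side" or "top"; returns the picture (384x512x3 uint8, blue, green, red); there is no depth.
- camera_info(name): a dict with "vertical_fov" (degrees; the focal length in pixels is half the picture's height over the tangent of half this angle, whatever the lens; pixels are square), "cx", "cy" (the principal point, pixels), "k1" (the pictures are not rectified: a ray, as slopes to the right and down, at radius r is drawn at 1 + k1 r^2 times it, then the intrinsics apply), "origin" and "rotation" of the camera in the world. Camera axes: x right, y down, z forward; pixel columns grow to the right and rows downward; lengths in m; the calibration is good to about 2 mm. A picture is of the moment at which its call begins. camera_info takes no time and is no camera call.
- job_done(): hands the job in, once; it reports no verdict.
The state is a dict: "time": time; "joint_pos": joint angles; "joint_vel": joint speeds; "joint_efforts": joint torques, N m; "tool_pos": TCP position; "tool_rot": TCP orientation; "contact_force": force on the tool from outside, world axes, zero at the start; "ft_torque": the same for the moment, N m; "gripper_width": opening from 0.0 (shut) to 1.0 (fully open).
Only numpy, scipy, OpenCV 4.12 (cv2) and the standard library are available. Lean on these libraries where they do the work, as an engineer would, in place of code of your own. Each camera call takes 0.05 s, during which the arm holds its last target.

## Task

Take the ball tray by its upright handle, draw it out along its runway from under the gauge's bridge, then lift it and carry it over to the square surface plate, keeping it level so that the loose ball stays in its shallow pocket. Finish while still holding it: level and still in mid-air, with the ball's pocket over the middle of the square plate and the tray's underside about 100 mm above the plate's top. Do not touch the ball, and leave everything else on the bench where it is.

Things in the scene. Friction and masses are not known exactly. Their poses are not given: they have to be found in the camera images.
- tray: Aluminium ball tray, 200 mm long (its x), 80 mm wide (its y), slab 6 mm thick; origin at the centre of its underside, z up. In its middle stands an upright flat handle (see tray_handle). At its -x end a steel cross bar 20 x 70 mm, 18 mm high above the underside; at its +x end the ball's pocket. With the ball aboard it weighs 0.45 to 0.6 kg and balances within 8 mm of the handle's middle. It starts lying in the gauge's runway, its x along the gauge's x.
- tray_handle (a point): Grip point on the tray's handle, 56 mm above the tray's underside. The handle is a plain upright fin 40 mm long (tray x), 12 mm thick (tray y), from 6 to 76 mm above the underside, to be pinched across its thickness from above.
- tray_pocket (a point): Centre of the pocket's floor, 72 mm from the tray's centre along tray +x, 6 mm above the underside. The pocket is a low round rim, 32 mm inside, 40 mm outside, only 4 mm high.
- ball_center (a point): Centre of the loose steel ball, 30 mm in diameter, 110 g, which lies in the pocket and can roll some 6 mm off its centre; it climbs out if the tray is tipped by about 40 degrees or jerked.
- ball: The ball as a body; its origin is on its surface and turns as it rolls: use ball_center.
- gauge: Fixed dark steel bridge gauge: a base plate 260 mm long (x), 130 mm wide (y), 8 mm thick, origin at the centre of its underside, z up. The tray lies on the base plate between two guide rails along x (each 10 mm wide, top 20 mm above the bench, 86 mm apart, so 3 mm free each side of the tray). The open end is at -x (towards the robot), an end stop at +x. A bridge crosses over the runway at gauge x = +40 mm (see gauge_bridge).
- gauge_bridge (a point): Middle of the underside of the gauge's bridge bar: 58 mm above the bench (the ball on the tray reaches 44 mm); the bar is 20 mm wide (x), its top at 72 mm, on posts outside the rails. At the start the tray's handle is on the open (-x) side of the bridge, the ball on the far side or just reaching under the bar; the whole tray is clear of the bar when its centre is more than 110 mm from the bar's middle towards gauge -x.
- square_plate: Fixed dark steel surface plate, square, 130 x 130 mm, top 40 mm above the bench; origin at the centre of its underside, z up.
- square_plate_top (a point): Centre of the square plate's top face.
- round_plate: Fixed dark steel lapping plate, round, 130 mm across, top 40 mm above the bench; not used. Gauge, square plate and round plate stand side by side in any order.
- bolt: Bystander: steel hex bolt standing on its head, 30 mm across, 57 mm tall.
- bearing: Bystander: plain steel bearing ring lying flat, 38 mm across, 14 mm high.
- toolholder: Bystander: steel taper tool holder, 44 mm across, 75 mm tall, near the back.
- wrench: Bystander: steel wrench lying at the right of the plates.
- screwdriver: Bystander: screwdriver lying at the left.
- oil_bottle: Bystander: white oil bottle, 50 mm across, 120 mm tall, at the right.
- vee_block: Bystander: dark steel vee block 50 x 60 x 40 mm, near the back.
There are look-alikes about, which are no part of the job. What is shaped like the round_plate but red is not meant.

How it is judged:
By the outcome, as a careful person would: the job done as asked, in the order asked, and still so for the second after the job is handed in, while the arm keeps its last pose, push and grip.
It also fails if it takes over 53 s, if anything falls off the work surface, if the arm or the gripper's body presses on something with over 40 N, if the wrist force passes 120 N, or if a joint passes its speed limit or range.

## Working session

There is one attempt and no reset: what is moved stays moved. The work goes in short steps, Python scripts to look and compute and a shell command to move; the robot and the scene stay as the last step left them, time stands still between calls to the robot, and variables do not carry over. Pictures are saved under pics/ and viewed, and the job is handed in when it is done.

```bash
mkdir -p pics; python3 - <<'E'
from plant import *
import cv2
for n in("side","top"):
    cv2.imwrite(f"pics/{n}0.png",grab_frame(n)); print(n,camera_info(n))
s=state();print(s)
E
```

```text
side {'vertical_fov': 43.16634198160283, 'cx': 250.16973176647457, 'cy': 193.72723711520723, 'k1': -0.07325340354208094, 'origin': array([0.16176956, 0.8332574 , 1.06576024]), 'rotation': array([ 0.0823751 , -0.21689867,  0.90157348, -0.36515005])}
top {'vertical_fov': 48.1709459649758, 'cx': 261.8281835167808, 'cy': 183.5265361562684, 'k1': 0.0480004892152866, 'origin': array([ 0.43502366, -0.00576278,  1.26223233]), 'rotation': array([ 0.04956828, -0.70245189,  0.70862194, -0.04426371])}
{'time': 0.1, 'joint_pos': array([-1.28396184e+00,  5.32988074e-02,  1.61416877e+00,  1.20341518e-05,
        1.47603528e+00, -1.18998825e-01]), 'joint_vel': array([-0.00076249, -0.00138835, -0.0032292 ,  0.00085332,  0.00051479,
       -0.0008514 ]), 'joint_efforts': array([-8.70412950e-04, -3.94903386e+01, -3.71364784e+01, -1.14546169e-04,
        3.89299414e-03, -1.46618640e-05]), 'tool_pos': array([ 0.24656073, -0.57360732,  0.19417389]), 'tool_rot': array([-6.20949636e-04,  8.35099454e-01, -5.50098163e-01, -7.25725315e-04]), 'contact_force': array([ 0.50051995, -0.01154904,  0.57289831]), 'ft_torque': array([ 0.00272879,  0.04603694, -0.00394156]), 'gripper_width': 0.9992989515877483}
```

View pics/top0.png

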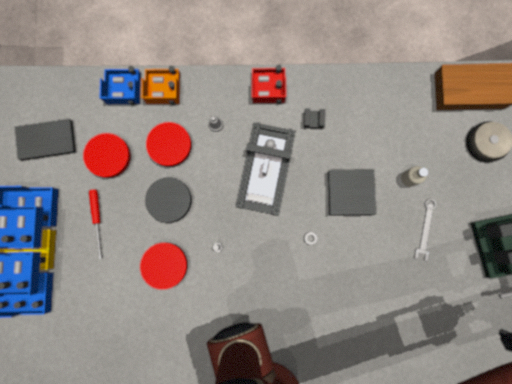

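View pics/side0.png

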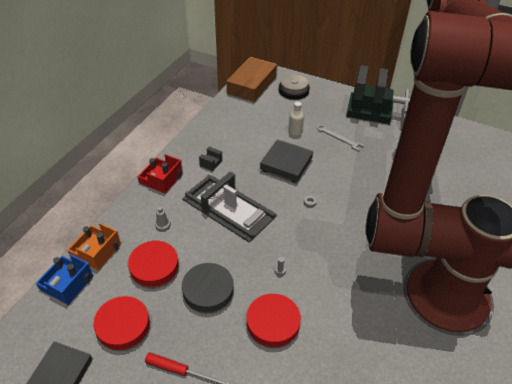

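```bash
cat > h.py <<'E'
import numpy as np, cv2
from plant import *
from scipy.spatial.transform import Rotation as R
def cam(n):
    c=camera_info(n); q=c['rotation']; f=192/np.tan(np.radians(c['vertical_fov']/2))
    return c,R.from_quat([q[1],q[2],q[3],q[0]]).as_matrix(),f
def ray(n,u,v):
    c,M,f=cam(n)
    K=np.array([[f,0,c['cx']],[0,f,c['cy']],[0,0,1]])
    p=cv2.undistortPoints(np.array([[[u,v]]],float),K,np.array([c['k1'],0,0,0.]))[0,0]
    return c['origin'],M@np.array([p[0],p[1],1])
def onz(n,u,v,z):
    o,d=ray(n,u,v); return o+d*(z-o[2])/d[2]
def proj(n,P):
    c,M,f=cam(n); p=M.T@(np.array(P)-c['origin']); x,y=p[0]/p[2],p[1]/p[2]; k=1+c['k1']*(x*x+y*y)
    return np.array([c['cx']+f*x*k,c['cy']+f*y*k])
def tri(a,b):
    o1,d1=ray("top",*a);o2,d2=ray("side",*b)
    t=np.linalg.lstsq(np.c_[d1,-d2],o2-o1,rcond=None)[0]
    p,q=o1+d1*t[0],o2+d2*t[1]; return (p+q)/2,np.linalg.norm(p-q)
E
python3 - <<'E'
import cv2
a=cv2.imread('pics/top0.png');print(a.shape)
E
```

```text
(384, 512, 3)
```

The top view shows the gauge around (265,168) with the tray and handle at about (264,172), the ball near (270,145) and the square plate around (351,192). I'll zoom in next.

```bash
python3 - <<'E'
import cv2
a=cv2.imread('pics/top0.png')[115:225,225:390];cv2.imwrite('pics/tz.png',cv2.resize(a,None,fx=4.8,fy=4.8,interpolation=cv2.INTER_CUBIC))
a=cv2.imread('pics/side0.png')[135:245,175:325];cv2.imwrite('pics/sz.png',cv2.resize(a,None,fx=5,fy=5,interpolation=cv2.INTER_CUBIC))
E
```

```text
(no output)
```

View pics/tz.png

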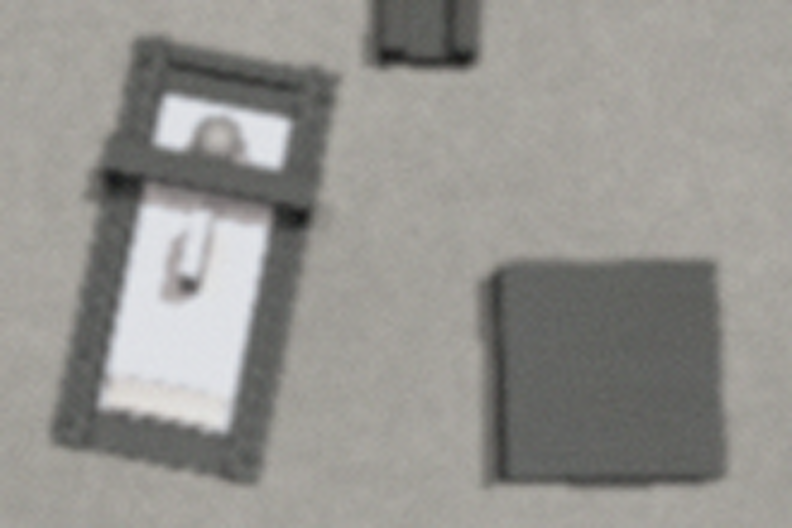

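View pics/sz.png

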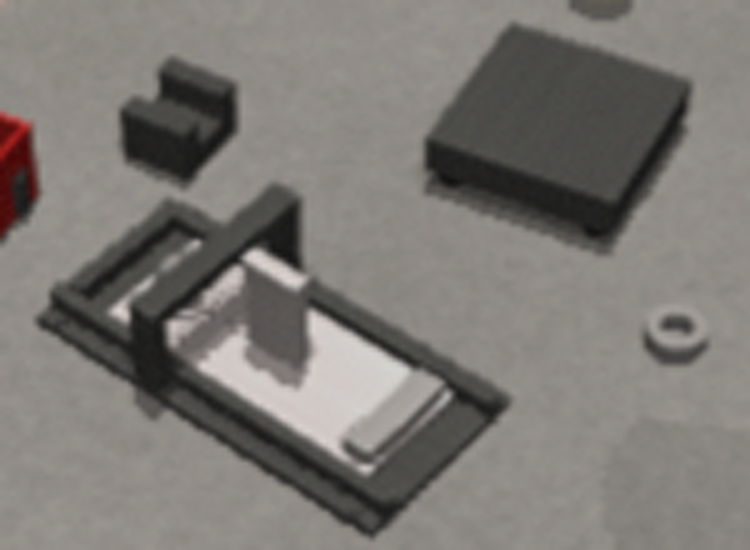

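```bash
cat > m.py <<'E'
from h import *
def T(u,v): return ((u+.5)/4.8-.5+225,(v+.5)/4.8-.5+115)
def S(u,v): return ((u+.5)/5-.5+175,(v+.5)/5-.5+135)
E
python3 - <<'E'
from m import *
np.set_printoptions(precision=4,suppress=True)
a=cv2.imread('pics/top0.png')
g=cv2.cvtColor(a,cv2.COLOR_BGR2GRAY).astype(float)
# tray edges per row: subpixel threshold crossings between rail & slab, rows below bridge
L=[];Rr=[]
for v in range(162,200):
    row=g[v]; c=int(round(264-(v-172)*0.21)); 
    th=145
    def cross(rng):
        for u in rng:
            if row[u]>th>=row[u+1] or row[u]<=th<row[u+1]:
                return u+(th-row[u])/(row[u+1]-row[u])
    # scan outward-in : from rail centre toward the slab
    l=cross(range(c-17,c-5)); r=cross(range(c+16,c+4,-1))
    if l: L.append(onz("top",l,v,.014)[:2])
    if r: Rr.append(onz("top",r,v,.014)[:2])
for P in (L,Rr):
    P=np.array(P,np.float32); f=cv2.fitLine(P,cv2.DIST_HUBER,0,.01,.01).ravel()
    print(len(P),f,np.degrees(np.arctan2(f[1],f[0])))
# gauge corners at z: outer base corners in zoom
for n,p in dict(nl=(55,440),nr=(250,478),fl=(140,40),fr=(335,72)).items(): print(n,onz("top",*T(*p),.02))
print('handle top T',onz("top",*T(199,247),.084))
print('handle tri',tri(T(199,247),S(281,268)), 'side',onz("side",*S(281,268),.084))
print('ball',onz("top",*T(219,135),.029))
for n,p in dict(a=(500,265),b=(717,262),c=(722,476),d=(505,478)).items(): print(n,onz("top",*T(*p),.04))
for n,p in dict(a=(515,25),b=(690,85),c=(612,208),d=(428,145)).items(): print(n,onz("side",*S(*p),.04))
print('bar near end: tray end', [onz("top",*T(*p),.026) for p in ((103,408),(220,432))])
E
```

```text
38 [ 0.9789 -0.2044  0.6127  0.0411] -11.794292
38 [ 0.9778 -0.2095  0.6196 -0.0442] -12.094564
nl [0.5352 0.0781 0.02  ]
nr [ 0.5113 -0.0393  0.02  ]
fl [0.7829 0.0253 0.02  ]
fr [ 0.7613 -0.0949  0.02  ]
handle top T [ 0.6414 -0.0097  0.084 ]
handle tri (array([ 0.6403, -0.0101,  0.0839]), np.float64(0.002242179451889986)) side [ 0.6391 -0.0103  0.084 ]
ball [ 0.7203 -0.0228  0.029 ]
a [ 0.6363 -0.1901  0.04  ]
b [ 0.6368 -0.3193  0.04  ]
c [ 0.5091 -0.3167  0.04  ]
d [ 0.5088 -0.1893  0.04  ]
a [ 0.6308 -0.317   0.04  ]
b [ 0.5058 -0.3145  0.04  ]
c [ 0.5059 -0.1861  0.04  ]
d [ 0.6304 -0.1853  0.04  ]
bar near end: tray end [array([0.5538, 0.0488, 0.026 ]), array([ 0.5386, -0.0215,  0.026 ])]
```

```bash
python3 - <<'E'
from m import *
a=cv2.imread('pics/tz.png')
def z(P): 
    p=proj("top",P); return tuple(int(round(x)) for x in ((p[0]-225+.5)*4.8-.5,(p[1]-115+.5)*4.8-.5))
th=np.radians(-11.95);ex=np.array([np.cos(th),np.sin(th),0]);ey=np.array([-ex[1],ex[0],0])
for c,col in ((np.array([.6405,-.0067,0]),(0,0,255)),(np.array([.6405,-.0100,0]),(0,200,0))):
    def L(pts):
        q=[z(c+ex*p[0]+ey*p[1]+np.array([0,0,p[2]])) for p in pts]
        cv2.polylines(a,[np.array(q)],True,col,1)
    L([(x,y,.014) for x,y in((-.1,-.04),(.1,-.04),(.1,.04),(-.1,.04))])
    L([(x,y,.084) for x,y in((-.02,-.006),(.02,-.006),(.02,.006),(-.02,.006))])
cv2.imwrite('pics/ov.png',a)
E
```

```text
(no output)
```

View pics/ov.png

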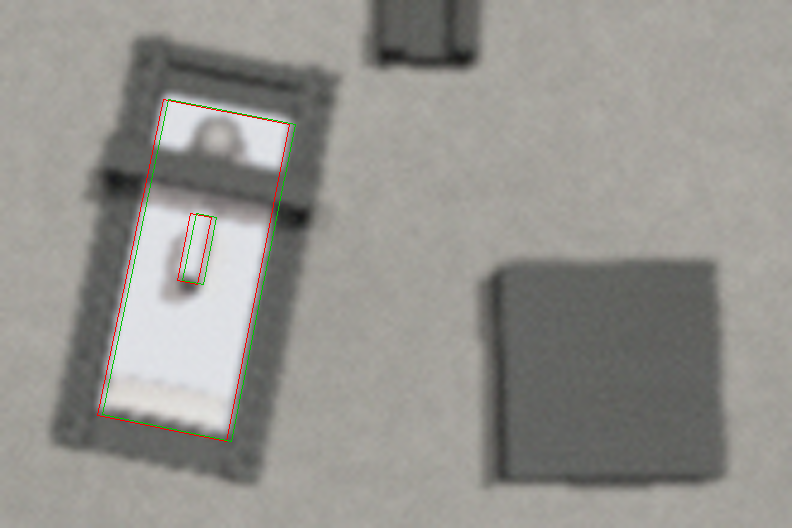

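```bash
python3 -m inch '0 0 0 0 0 0.1 0;0 0 0 0 0 0.1 0;0 0 0 0 0 0.1 0;0 0 0 0 0 0.1 0;0 0 0 0 0 0.1 0;0 0 0 0 0 0.1 0;0 0 0 0 0 0.015 0'
cat > go.py <<'E'
from m import *
import sys
np.set_printoptions(precision=4,suppress=True)
s=state();q=s['tool_rot'];M=R.from_quat([q[1],q[2],q[3],q[0]])
t=np.array([float(x) for x in sys.argv[1:4]])
print(s['time'],s['tool_pos'],'yaw',np.degrees(np.arctan2(M.as_matrix()[1,0],M.as_matrix()[0,0])),'zaxis',M.as_matrix()[:,2],'w',s['gripper_width'],'F',s['contact_force'])
print('tool-axes shift',M.inv().apply(t-s['tool_pos']))
E
python3 go.py .6405 -.0095 .15
python3 - <<'E'
from m import *
for p in((208,165),(208,171)): print('bar top',onz("top",*T(*p),.072))
for p in((282,187),(150,300)): print('side bar ends far edge/near',onz("side",*S(*p),.072))
E
```

```text
time: 0.68
tool_pos: [0.2466, -0.5738, 0.1946]
tool_rot: [0.0, -0.629, 0.778, 0.001]
contact_force: [0.4, -0.7, -0.1]
gripper_width: 0.997
0.6833 [ 0.2466 -0.5738  0.1946] yaw -102.11227513022065 zaxis [-0.0003  0.0012 -1.    ] w 0.9974277022013825 F [ 0.401  -0.7368 -0.0853]
tool-axes shift [-0.6344 -0.2667  0.0451]
bar top [ 0.69235532 -0.01553601  0.072     ]
bar top [ 0.68875785 -0.01550008  0.072     ]
side bar ends far edge/near [ 0.67663986 -0.08033778  0.072     ]
side bar ends far edge/near [0.69885518 0.03606001 0.072     ]
```

```bash
python3 -m inch '-0.0317 -0.0133 0 0 0 0 0;-0.0317 -0.0133 0 0 0 0 0;-0.0317 -0.0133 0 0 0 0 0;-0.0317 -0.0133 0 0 0 0 0;-0.0317 -0.0133 0 0 0 0 0;-0.0317 -0.0133 0 0 0 0 0;-0.0317 -0.0133 0 0 0 0 0;-0.0317 -0.0133 0 0 0 0 0;-0.0317 -0.0133 0 0 0 0 0;-0.0317 -0.0133 0 0 0 0 0'
python3 -m inch '-0.0317 -0.0133 0 0 0 0 0;-0.0317 -0.0133 0 0 0 0 0;-0.0317 -0.0133 0 0 0 0 0;-0.0317 -0.0133 0 0 0 0 0;-0.0317 -0.0133 0 0 0 0 0;-0.0317 -0.0133 0 0 0 0 0;-0.0317 -0.0133 0 0 0 0 0;-0.0317 -0.0133 0 0 0 0 0;-0.0317 -0.0133 0 0 0 0 0;-0.0317 -0.0133 0 0 0 0 0'
python3 -m inch '0 0 0.02 0 0 0 0;0 0 0.02 0 0 0 0;0 0 0 0 0 0 0;0 0 0 0 0 0 0'
python3 go.py .6405 -.0095 .045
python3 - <<'E'
from h import *
a=grab_frame("side");cv2.imwrite('pics/s1.png',cv2.resize(a[100:260,150:350],None,fx=4,fy=3.75,interpolation=cv2.INTER_CUBIC))
E
```

```text
time: 1.52
tool_pos: [0.4432, -0.2901, 0.1951]
tool_rot: [0.0, -0.63, 0.776, 0.0]
contact_force: [0.0, -0.2, -0.3]
gripper_width: 1.0
time: 2.35
tool_pos: [0.6391, -0.0076, 0.1949]
tool_rot: [-0.0, -0.63, 0.776, 0.0]
contact_force: [0.4, -1.0, 0.2]
gripper_width: 0.999
time: 2.68
tool_pos: [0.6372, -0.009, 0.1533]
tool_rot: [-0.001, -0.63, 0.777, 0.001]
contact_force: [-0.1, 0.2, 0.4]
gripper_width: 1.0
2.6833 [ 0.6372 -0.009   0.1533] yaw -101.90318591288583 zaxis [-0.0041  0.0005 -1.    ] w 1.0003839786567785 F [-0.1332  0.2282  0.3825]
tool-axes shift [-0.0002 -0.0037  0.1083]
```

View pics/s1.png

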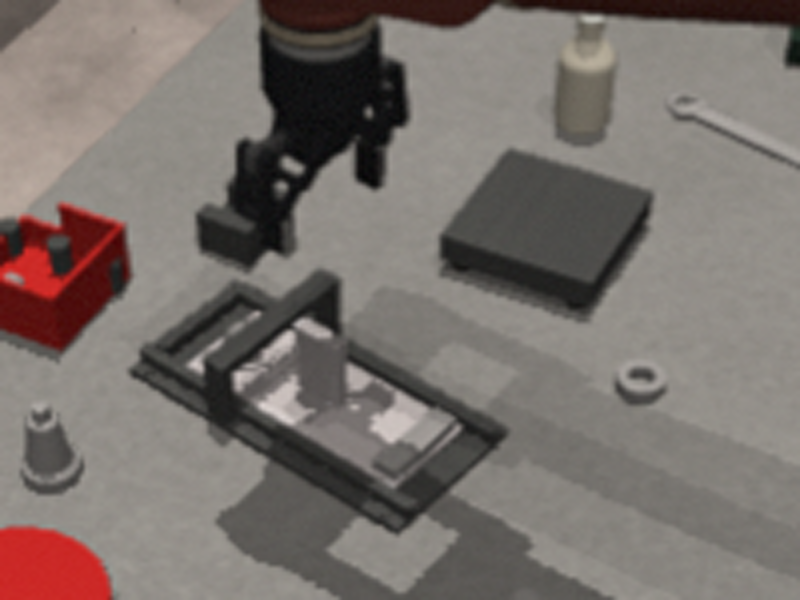

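The side view shows the open gripper above the handle, with the jaws straddling the runway's width and nothing in the way of descending.

```bash
python3 -m inch '0 -0.001 0.018 0 0 0 0;0 -0.001 0.018 0 0 0 0;0 -0.001 0.018 0 0 0 0;0 0 0.018 0 0 0 0;0 0 0 0 0 0 0;0 0 0 0 0 0 0'
python3 go.py .6405 -.0095 .045
python3 - <<'E'
from h import *
a=grab_frame("side");cv2.imwrite('pics/s2.png',cv2.resize(a[120:260,160:340],None,fx=4.2,fy=4.2,interpolation=cv2.INTER_CUBIC))
E
```

```text
time: 3.23
tool_pos: [0.6414, -0.0103, 0.0838]
tool_rot: [-0.0, -0.629, 0.777, 0.0]
contact_force: [-0.0, -0.4, -0.4]
gripper_width: 0.999
3.2333 [ 0.6414 -0.0103  0.0838] yaw -102.00298438148327 zaxis [-0.0003  0.0001 -1.    ] w 0.9989846236304084 F [-0.0375 -0.4384 -0.3767]
tool-axes shift [-0.0006  0.0011  0.0388]
```

View pics/s2.png

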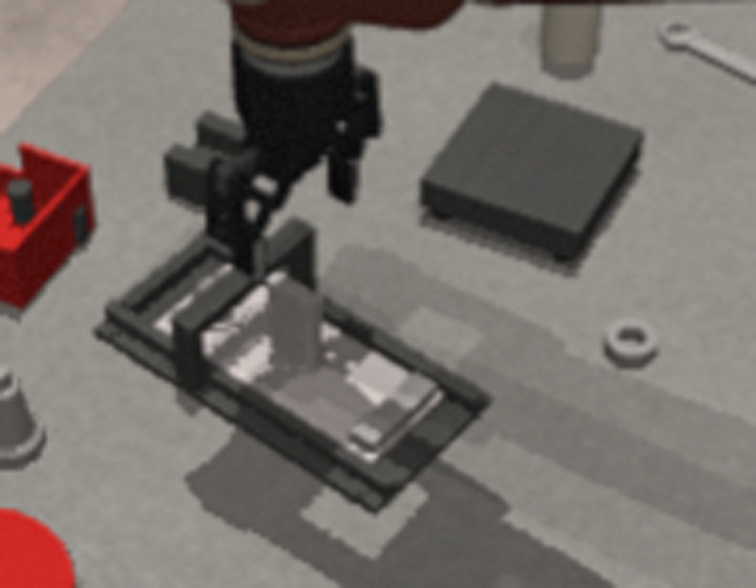

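```bash
python3 - <<'E'
from h import *
t=np.array([-.207,-.9783,0]);c=np.array([.6414,-.0103,0])
for s in(-1,1):
  p=proj("side",c+s*.045*t+[0,0,.097]);print((p-[160,120])*4.2)
print((proj("side",c+[0,0,.084])-[160,120])*4.2)
a=grab_frame("top");cv2.imwrite('pics/t2.png',cv2.resize(a[80:230,200:400],None,fx=4,fy=4,interpolation=cv2.INTER_CUBIC))
E
```

```text
[249.84329047 308.98939256]
[336.74359834 235.74999212]
[294.44729132 285.30755819]
```

View pics/t2.png

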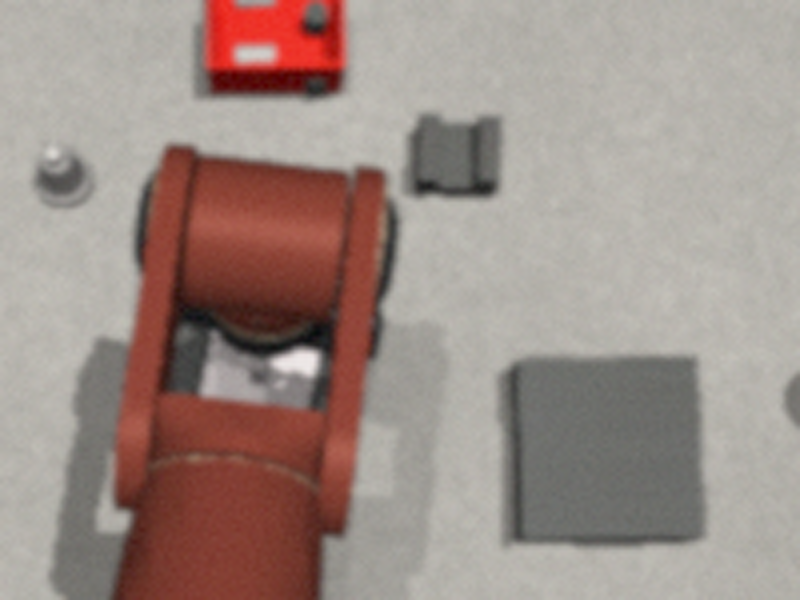

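```bash
python3 - <<'E'
from h import *
t=np.array([-.207,-.9783,0]);c=np.array([.6414,-.0103,0])
for h in(.1,.11,.12,.13):
 print(h,[((proj("side",c+s*.045*t+[0,0,h])-[160,120])*4.2).round() for s in(-1,1)], [onz("side",u/4.2+160,v/4.2+120,h).round(4) for u,v in((262,275),(345,200))])
a=grab_frame("side");cv2.imwrite('pics/s3.png',cv2.resize(a[125:205,190:270],None,fx=7,fy=7,interpolation=cv2.INTER_CUBIC))
print(state()['tool_pos'])
E
```

```text
0.1 [array([250., 306.]), array([337., 233.])] [array([0.6575, 0.0049, 0.1   ]), array([ 0.6421, -0.0859,  0.1   ])]
0.11 [array([249., 295.]), array([337., 222.])] [array([0.6523, 0.0135, 0.11  ]), array([ 0.6372, -0.0764,  0.11  ])]
0.12 [array([249., 284.]), array([337., 211.])] [array([0.6472, 0.0221, 0.12  ]), array([ 0.6322, -0.0668,  0.12  ])]
0.13 [array([248., 274.]), array([337., 200.])] [array([0.6421, 0.0306, 0.13  ]), array([ 0.6272, -0.0573,  0.13  ])]
[ 0.64308463 -0.01030577  0.08600943]
```

View pics/s3.png

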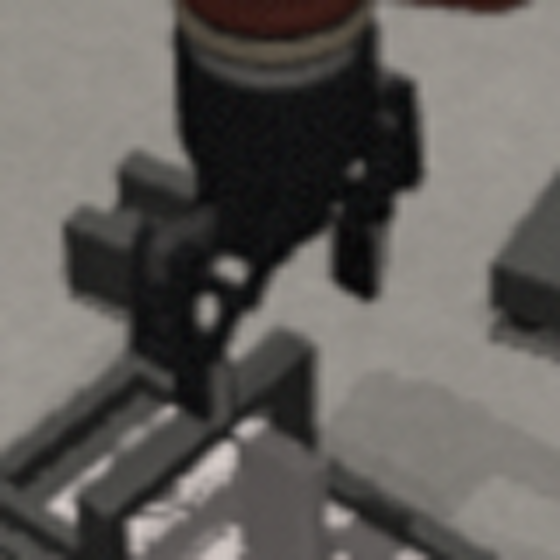

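```bash
python3 -m inch '0 0 0.01 0 0 0 0;0 0 0.01 0 0 0 0;0 0 0 0 0 0 0;0 0 0 0 0 0 0;0 0 0 0 0 0 0'
python3 go.py .6405 -.0095 .045
python3 - <<'E'
from h import *
a=grab_frame("side");cv2.imwrite('pics/s4.png',cv2.resize(a[125:225,180:280],None,fx=6,fy=6,interpolation=cv2.INTER_CUBIC))
print([state()['tool_pos'] for i in range(2)])
E
```

```text
time: 3.8
tool_pos: [0.6412, -0.0098, 0.0628]
tool_rot: [-0.0, -0.629, 0.777, 0.0]
contact_force: [-0.5, -0.6, 0.4]
gripper_width: 0.999
3.8 [ 0.6412 -0.0098  0.0628] yaw -101.98048378544766 zaxis [-0.0008  0.0001 -1.    ] w 0.9989255736885198 F [-0.5493 -0.5513  0.4193]
tool-axes shift [-0.0002  0.0008  0.0178]
[array([ 0.64156983, -0.00988955,  0.06330162]), array([ 0.64156983, -0.00988955,  0.06330162])]
```

View pics/s4.png

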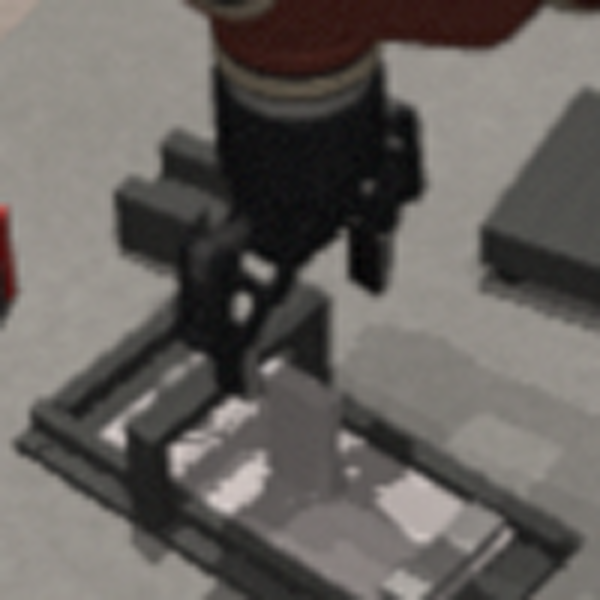

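```bash
python3 -m inch '0 0 0.009 0 0 0 0;0 0.001 0.009 0 0 0 0;0 0 0 0 0 0 0;0 0 0 0 0 0 0;0 0 0 0 0 0 0'
python3 go.py .6405 -.0095 .045
python3 - <<'E'
from h import *
a=grab_frame("side");cv2.imwrite('pics/s5.png',cv2.resize(a[125:225,180:280],None,fx=6,fy=6,interpolation=cv2.INTER_CUBIC))
E
```

```text
time: 4.27
tool_pos: [0.6403, -0.0097, 0.0449]
tool_rot: [-0.0, -0.629, 0.777, 0.0]
contact_force: [0.2, 0.1, -0.0]
gripper_width: 1.0
4.2667 [ 0.6403 -0.0097  0.0449] yaw -101.98672239657294 zaxis [-0.0006  0.0001 -1.    ] w 1.0002140788950904 F [ 0.2022  0.1152 -0.0262]
tool-axes shift [-0.0002 -0.0001 -0.0001]
```

View pics/s5.png

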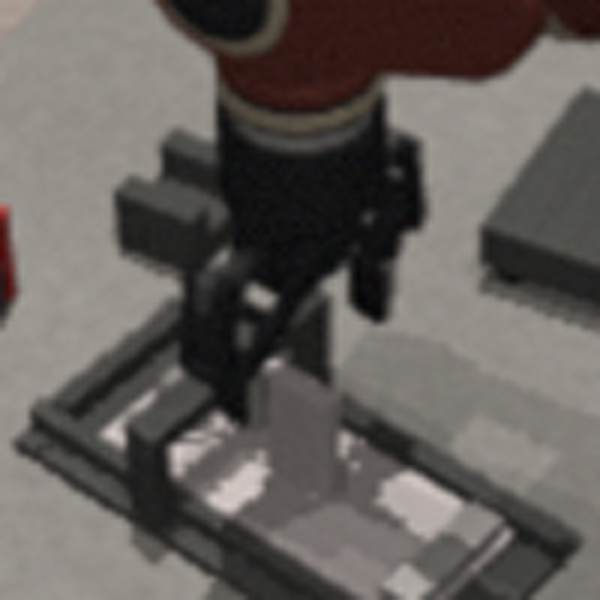

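The finger tips look higher in the picture than the TCP reading implies: left tip at about (219,195), right at (242.5,178). I'll close partway and check before gripping.

```bash
python3 -m inch '0 0 0 0 0 0 0.6;0 0 0 0 0 0 0.6;0 0 0 0 0 0 0.6;0 0 0 0 0 0 0.6;0 0 0 0 0 0 0.6;0 0 0 0 0 0 0.6'
python3 - <<'E'
from h import *
a=grab_frame("side");cv2.imwrite('pics/s6.png',cv2.resize(a[125:225,180:280],None,fx=6,fy=6,interpolation=cv2.INTER_CUBIC))
t=np.array([-.207,-.9783,0]);c=np.array([.6405,-.0097,0])
for h in(.045,.06,.08):print(h,[((proj("side",c+s*.02*t+[0,0,h])-[180,125])*6).round() for s in(-1,1)])
E
```

```text
time: 4.82
tool_pos: [0.6406, -0.0097, 0.0454]
tool_rot: [0.0, -0.629, 0.777, -0.0]
contact_force: [0.3, 0.3, -0.8]
gripper_width: 0.402
0.045 [array([276., 459.]), array([330., 413.])]
0.06 [array([275., 438.]), array([330., 391.])]
0.08 [array([274., 408.]), array([329., 362.])]
```

View pics/s6.png

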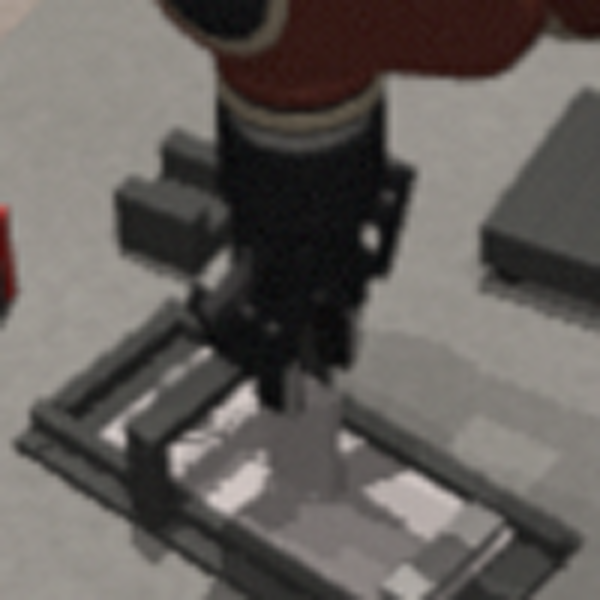

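Tips appear at z≈0.08 where the TCP reading says 0.045. Going 20 mm lower is safe either way, since the body would stay above the handle top and the tips above the slab.

```bash
python3 -m inch '0 0 0.005 0 0 0 0.6;0 0 0.005 0 0 0 0.6;0 0 0.005 0 0 0 0.6;0 0 0.005 0 0 0 0.6;0 0 0 0 0 0 0.6;0 0 0 0 0 0 0.6'
python3 - <<'E'
from h import *
a=grab_frame("side");cv2.imwrite('pics/s7.png',cv2.resize(a[125:225,180:280],None,fx=6,fy=6,interpolation=cv2.INTER_CUBIC))
E
```

```text
time: 5.37
tool_pos: [0.6399, -0.0096, 0.0244]
tool_rot: [-0.001, -0.629, 0.777, 0.001]
contact_force: [-0.0, -0.2, -0.9]
gripper_width: 0.403
```

View pics/s7.png

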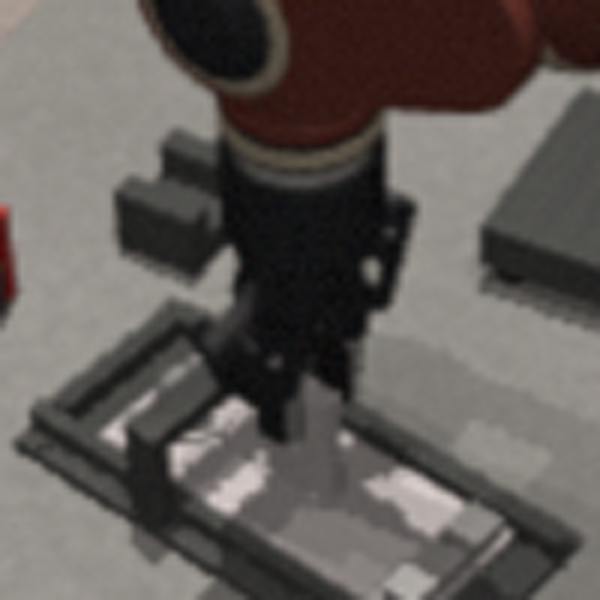

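Tips now sit at z≈0.058 at the left (280,440 in the crop), beside the handle and about 26 mm below its top. I'll close.

```bash
python3 -m inch '0 0 0 0 0 0 0.8;0 0 0 0 0 0 1;0 0 0 0 0 0 1;0 0 0 0 0 0 1;0 0 0 0 0 0 1;0 0 0 0 0 0 1;0 0 0 0 0 0 1;0 0 0 0 0 0 1'
python3 go.py .6405 -.0095 .0244
python3 - <<'E'
from h import *
a=grab_frame("side");cv2.imwrite('pics/s8.png',cv2.resize(a[125:225,180:280],None,fx=6,fy=6,interpolation=cv2.INTER_CUBIC))
E
```

```text
time: 6.08
tool_pos: [0.6409, -0.0093, 0.0257]
tool_rot: [0.001, -0.629, 0.777, 0.0]
contact_force: [1.4, 4.1, 1.7]
gripper_width: 0.127
6.0833 [ 0.6409 -0.0093  0.0257] yaw -101.98552745807591 zaxis [ 0.0008  0.0007 -1.    ] w 0.12679869795075818 F [1.4207 4.1302 1.7158]
tool-axes shift [0.0003 0.0003 0.0013]
```

View pics/s8.png

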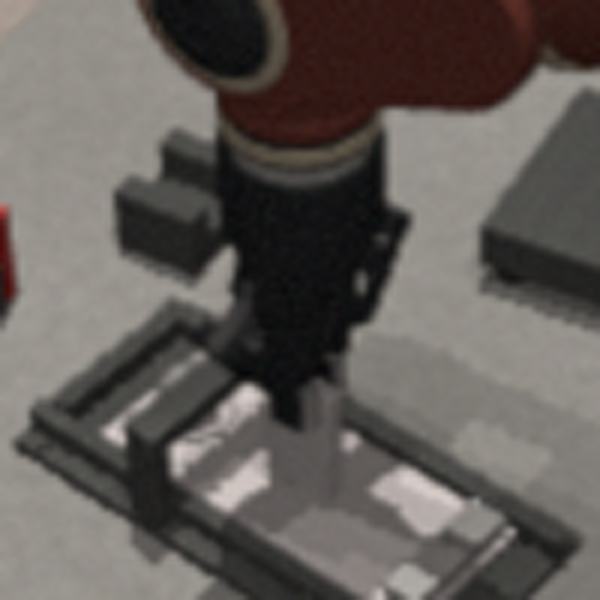

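```bash
python3 -m inch '0 0.001 0 0 0 0 1;0 0.002 0 0 0 0 1;0 0.003 0 0 0 0 1;0 0.003 0 0 0 0 1;0 0.003 0 0 0 0 1;0 0.003 0 0 0 0 1'
python3 go.py .55 .0095 .0244
```

```text
time: 6.63
tool_pos: [0.6266, -0.0073, 0.0256]
tool_rot: [0.001, -0.629, 0.777, -0.001]
contact_force: [4.7, 1.7, -0.6]
gripper_width: 0.124
6.6333 [ 0.6266 -0.0073  0.0256] yaw -102.00665495242848 zaxis [ 0.0025 -0.0012 -1.    ] w 0.12418234669444062 F [ 4.7372  1.6534 -0.5662]
tool-axes shift [-0.0005  0.0785  0.001 ]
```

```bash
python3 -m inch '0 0.004 0 0 0 0 1;0 0.004 0 0 0 0 1;0 0.005 0 0 0 0 1;0 0.005 0 0 0 0 1;0 0.005 0 0 0 0 1;0 0.005 0 0 0 0 1;0 0.005 0 0 0 0 1;0 0.005 0 0 0 0 1;0 0.005 0 0 0 0 1;0 0.005 0 0 0 0 1'
python3 -m inch '0 0.005 0 0 0 0 1;0 0.005 0 0 0 0 1;0 0.005 0 0 0 0 1;0 0.005 0 0 0 0 1;0 0.004 0 0 0 0 1;0 0.002 0 0 0 0 1;0 0.001 0 0 0 0 1;0 0 0 0 0 0 1;0 0 0 0 0 0 1'
python3 go.py .55 .0095 .0244
python3 - <<'E'
from h import *
a=grab_frame("side");cv2.imwrite('pics/s9.png',cv2.resize(a[125:265,170:330],None,fx=4.8,fy=4.2,interpolation=cv2.INTER_CUBIC))
a=grab_frame("top");cv2.imwrite('pics/t9.png',cv2.resize(a[110:250,190:390],None,fx=4,fy=4,interpolation=cv2.INTER_CUBIC))
E
```

```text
time: 7.47
tool_pos: [0.5797, 0.0028, 0.0257]
tool_rot: [0.001, -0.629, 0.777, -0.001]
contact_force: [5.2, 0.8, -1.2]
gripper_width: 0.125
time: 8.22
tool_pos: [0.5528, 0.0086, 0.0256]
tool_rot: [-0.0, -0.629, 0.777, -0.0]
contact_force: [3.1, 1.1, 0.2]
gripper_width: 0.131
8.2167 [0.5528 0.0086 0.0256] yaw -101.98309445441161 zaxis [ 0.0005 -0.0007 -1.    ] w 0.13088401112373702 F [3.1196 1.0564 0.2154]
tool-axes shift [-0.0003  0.0029  0.0012]
```

View pics/s9.png

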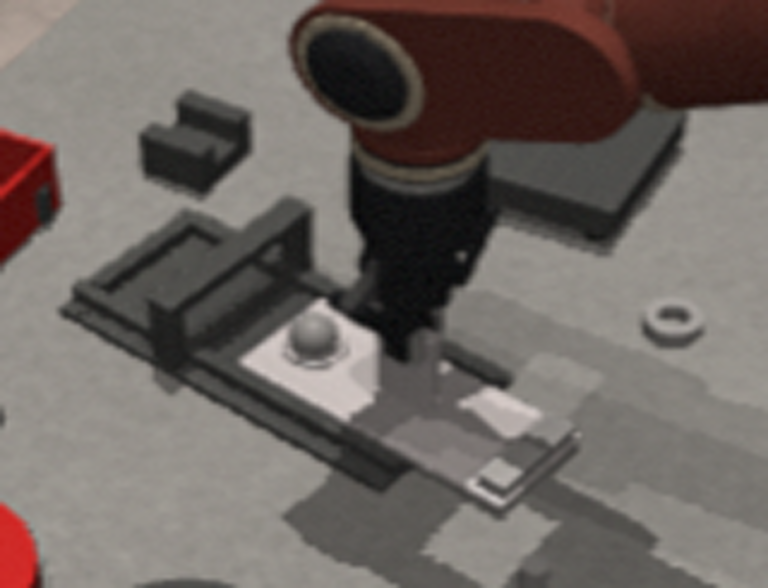

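View pics/t9.png

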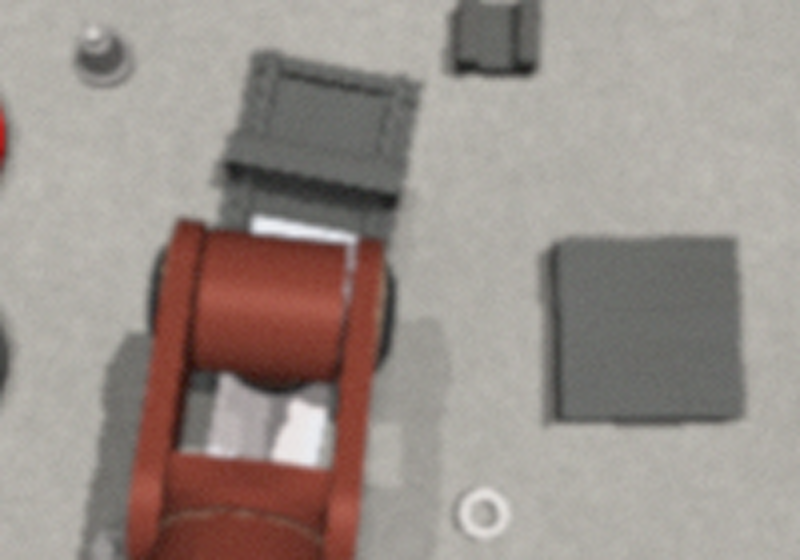

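Side view: tray drawn out, ball in its pocket (313,335), and the tray's far edge is clear of the bar. I'll put numbers on the gap.

```bash
python3 - <<'E'
from h import *
f=lambda u,v:((u+.5)/4-.5+190,(v+.5)/4-.5+110)
print('tray far edge',onz("top",*f(300,224),.014)); print('bar near top edge',onz("top",*f(312,180),.072))
g=lambda u,v:((u+.5)/4.8-.5+170,(v+.5)/4.2-.5+125)
b=onz("side",*g(313,335),.029);print('ball',b)
h=np.array([.5528,.0086,0]);e=np.array([.978,-.207,0]);d=b-h;print(d@e, d@np.array([.207,.978,0]))
for p in((322,300),(243,362),(500,510),(578,435)):print(onz("side",*g(*p),.014))
E
```

```text
tray far edge [ 0.65497331 -0.00574758  0.014     ]
bar near top edge [ 0.6761361  -0.01449266  0.072     ]
ball [ 0.62410804 -0.0047849   0.029     ]
0.0725099332308754 0.0016703294559624793
[ 0.64179905 -0.0494606   0.014     ]
[0.65650728 0.02505694 0.014     ]
[0.463435   0.07088124 0.014     ]
[ 0.44937169 -0.0077602   0.014     ]
```

```bash
python3 -m inch '0 0 -0.001 0 0 0 1;0 0 -0.002 0 0 0 1;0 0 -0.003 0 0 0 1;0 0 -0.004 0 0 0 1;0 0 -0.004 0 0 0 1;0 0 -0.004 0 0 0 1;0 0 -0.004 0 0 0 1;0 0 -0.004 0 0 0 1;0 0 -0.003 0 0 0 1;0 0 -0.001 0 0 0 1'
python3 go.py .55 .0095 .0244
python3 - <<'E'
from h import *
a=grab_frame("side");cv2.imwrite('pics/s10.png',cv2.resize(a[125:265,170:330],None,fx=4.8,fy=4.2,interpolation=cv2.INTER_CUBIC))
E
```

```text
time: 9.15
tool_pos: [0.553, 0.0089, 0.0563]
tool_rot: [0.0, -0.629, 0.777, -0.0]
contact_force: [0.4, -0.6, -4.7]
gripper_width: 0.127
9.15 [0.553  0.0089 0.0563] yaw -101.98695381702521 zaxis [ 0.0013 -0.0001 -1.    ] w 0.1268967249381747 F [ 0.4183 -0.6094 -4.7037]
tool-axes shift [0.0001 0.0031 0.0319]
```

View pics/s10.png

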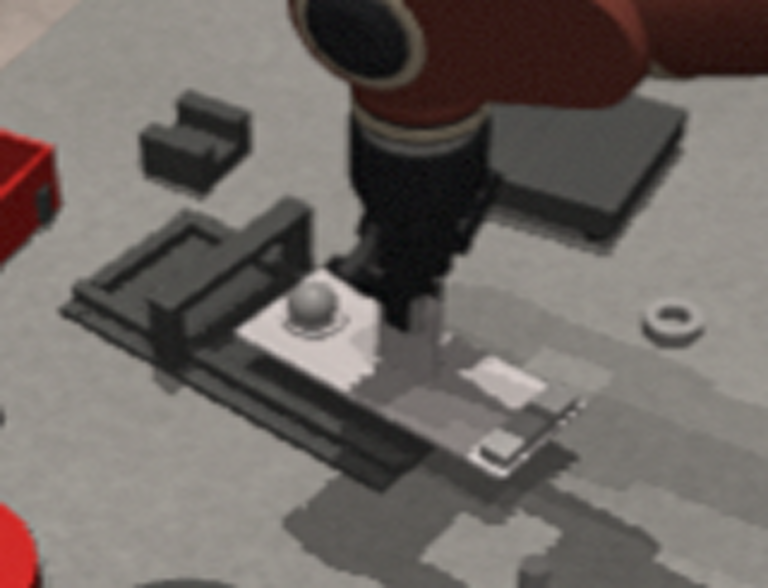

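The tray is level: all four corners shifted about 32–35 crop px. The load is 4.7 N and the ball is in its pocket, so I'll keep lifting.

```bash
python3 -m inch '0 0 -0.002 0 0 0 1;0 0 -0.005 0 0 0 1;0 0 -0.008 0 0 0 1;0 0 -0.01 0 0 0 1;0 0 -0.01 0 0 0 1;0 0 -0.01 0 0 0 1;0 0 -0.01 0 0 0 1;0 0 -0.01 0 0 0 1;0 0 -0.01 0 0 0 1;0 0 -0.01 0 0 0 1'
python3 -m inch '0 0 -0.008 0 0 0 1;0 0 -0.005 0 0 0 1;0 0 -0.002 0 0 0 1;0 0 -0.001 0 0 0 1;0 0 0 0 0 0 1;0 0 0 0 0 0 1'
python3 go.py .5 -.237 .1576
python3 - <<'E'
from h import *
a=grab_frame("side");cv2.imwrite('pics/s11.png',cv2.resize(a[65:265,150:350],None,fx=3,fy=3,interpolation=cv2.INTER_CUBIC))
E
```

```text
time: 10.03
tool_pos: [0.5525, 0.009, 0.1415]
tool_rot: [0.0, -0.629, 0.777, -0.0]
contact_force: [-0.0, 0.4, -5.7]
gripper_width: 0.124
time: 10.53
tool_pos: [0.552, 0.009, 0.1555]
tool_rot: [-0.0, -0.629, 0.777, 0.0]
contact_force: [-0.7, -0.5, -6.8]
gripper_width: 0.127
10.5333 [0.552  0.009  0.1555] yaw -101.98982246320622 zaxis [-0.0013  0.0002 -1.    ] w 0.12697427340947387 F [-0.6593 -0.5207 -6.7547]
tool-axes shift [ 0.2515 -0.0002 -0.002 ]
```

View pics/s11.png

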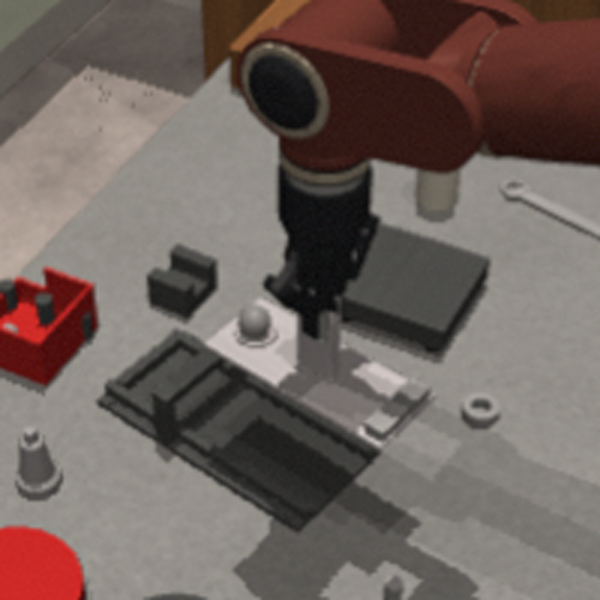

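```bash
python3 -m inch '0.002 0 0 0 0 0 1;0.004 0 0 0 0 0 1;0.006 0 0 0 0 0 1;0.008 0 0 0 0 0 1;0.01 0 0 0 0 0 1;0.012 0 0 0 0 0 1;0.012 0 0 0 0 0 1;0.012 0 0 0 0 0 1;0.012 0 0 0 0 0 1;0.012 0 0 0 0 0 1'
python3 -m inch '0.012 0 0 0 0 0 1;0.012 0 0 0 0 0 1;0.012 0 0 0 0 0 1;0.012 0 0 0 0 0 1;0.012 0 0 0 0 0 1;0.012 0 0 0 0 0 1;0.012 0 0 0 0 0 1;0.012 0 0 0 0 0 1;0.012 0 0 0 0 0 1;0.01 0 0 0 0 0 1'
python3 -m inch '0.01 0 0 0 0 0 1;0.009 0 0 0 0 0 1;0.007 0 0 0 0 0 1;0.006 0 0 0 0 0 1;0.004 0 0 0 0 0 1;0.003 0 0 0 0 0 1;0.002 0 0 0 0 0 1;0.001 0 -0.001 0 0 0 1;0 0 0 0 0 0 1;0 0 0 0 0 0 1'
python3 go.py .5 -.237 .1576
python3 - <<'E'
from h import *
a=grab_frame("side");cv2.imwrite('pics/s12.png',cv2.resize(a[65:245,200:380],None,fx=3.3,fy=3.3,interpolation=cv2.INTER_CUBIC))
a=grab_frame("top");cv2.imwrite('pics/t12.png',cv2.resize(a[110:270,270:450],None,fx=3.6,fy=3.6,interpolation=cv2.INTER_CUBIC))
cv2.imwrite('pics/t12f.png',a)
E
```

```text
time: 11.42
tool_pos: [0.5335, -0.0805, 0.1564]
tool_rot: [-0.0, -0.629, 0.777, -0.0]
contact_force: [1.4, 0.5, -5.4]
gripper_width: 0.129
time: 12.25
tool_pos: [0.509, -0.1959, 0.1563]
tool_rot: [-0.0, -0.629, 0.777, -0.0]
contact_force: [0.4, -0.3, -5.0]
gripper_width: 0.124
time: 13.08
tool_pos: [0.5007, -0.2354, 0.1575]
tool_rot: [0.0, -0.63, 0.777, -0.0]
contact_force: [-0.8, -0.2, -5.4]
gripper_width: 0.125
13.0833 [ 0.5007 -0.2354  0.1575] yaw -101.96725010414683 zaxis [ 0.0003  0.0001 -1.    ] w 0.12463947777069054 F [-0.7761 -0.1501 -5.3784]
tool-axes shift [ 0.0018  0.0004 -0.0001]
```

View pics/s12.png

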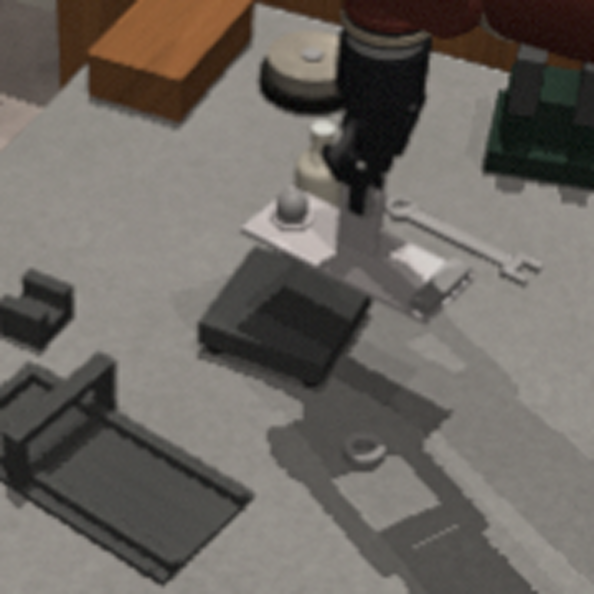

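View pics/t12.png

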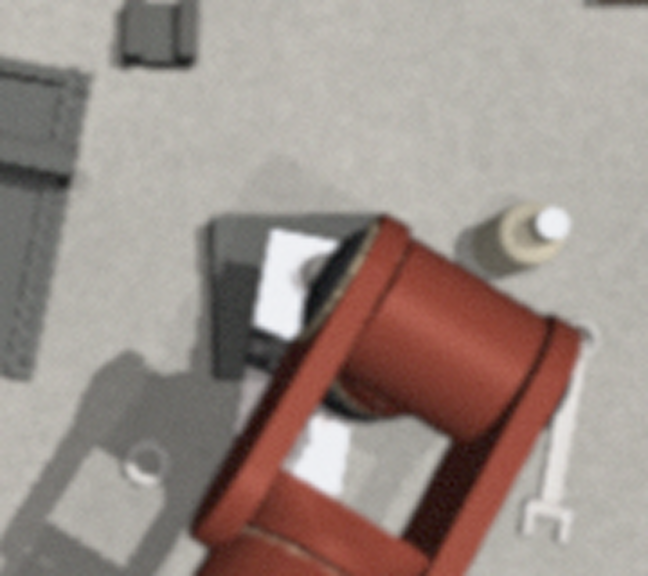

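```bash
python3 - <<'E'
from h import *
np.set_printoptions(precision=4,suppress=True)
f=lambda u,v:((u+.5)/3.6-.5+270,(v+.5)/3.6-.5+110)
g=lambda u,v:((u+.5)/3.3-.5+200,(v+.5)/3.3-.5+65)
print('corner tri',tri(f(270,229),g(241,230)), onz("top",*f(270,229),.146),onz("side",*g(241,230),.146))
print('ball',onz("side",*g(292,207),.161))
for z in(.14,.146):
  print([onz("side",*g(*p),z) for p in((425,320),(470,270))])
print('ball tri approx',tri(f(318,270),g(292,207)))
# plate now, visible corners
for p in((212,220),(215,377)):print('plate',onz("top",*f(*p),.04))
for p in((258,250),(368,300),(312,368),(201,328)):print('plate s',onz("side",*g(*p),.04))
E
```

```text
corner tri (array([ 0.6083, -0.2162,  0.1434]), np.float64(0.0030298173503746553)) [ 0.6093 -0.2153  0.146 ] [ 0.6056 -0.2136  0.146 ]
ball [ 0.5712 -0.2479  0.161 ]
[array([ 0.4161, -0.1832,  0.14  ]), array([ 0.4035, -0.2645,  0.14  ])]
[array([ 0.4144, -0.1766,  0.146 ]), array([ 0.4019, -0.2574,  0.146 ])]
ball tri approx (array([ 0.5739, -0.2464,  0.1616]), np.float64(0.006221845911370224))
plate [ 0.6336 -0.1893  0.04  ]
plate [ 0.5083 -0.1881  0.04  ]
plate s [ 0.6284 -0.3136  0.04  ]
plate s [ 0.5028 -0.2945  0.04  ]
plate s [ 0.5136 -0.1822  0.04  ]
plate s [ 0.6285 -0.184   0.04  ]
```

```bash
python3 -m inch '0.001 0 0 0 0 0 1;0.001 0 0 0 0 0 1;0 0 0 0 0 0 1;0 0 0 0 0 0 1;0 0 0 0 0 0 1;0 0 0 0 0 0 1;0 0 0 0 0 0 1;0 0 0 0 0 0 1;0 0 0 0 0 0 1;0 0 0 0 0 0 1'
python3 go.py .5 -.237 .1576
python3 - <<'E'
from h import *
a=grab_frame("side");cv2.imwrite('pics/s13.png',cv2.resize(a,None,fx=1.5,fy=1.5,interpolation=cv2.INTER_CUBIC))
E
```

```text
time: 14.02
tool_pos: [0.5002, -0.2375, 0.1573]
tool_rot: [0.0, -0.629, 0.777, 0.0]
contact_force: [-0.7, 0.1, -4.9]
gripper_width: 0.127
14.0167 [ 0.5002 -0.2375  0.1573] yaw -101.98486795230693 zaxis [ 0.  0. -1.] w 0.12691022956955236 F [-0.6813  0.143  -4.9312]
tool-axes shift [-0.0005  0.0003 -0.0003]
```

View pics/s13.png

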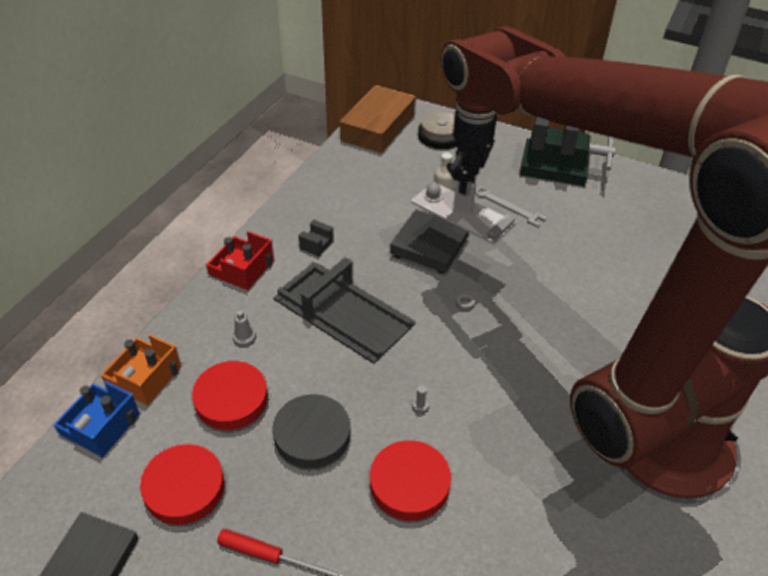

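The tray is held level with the ball in its pocket at (433,190), and the other objects look undisturbed. I'm handing the job in.

```bash
python3 -c "
from plant import *
job_done(); print(state()['time'])"
```

```text
the job is handed in; nothing more can be done
the job is handed in; nothing more can be done
```

I gripped the tray by its handle, slid it about 90 mm out along the runway and lifted it 132 mm. I then carried it level to the square plate and handed it in still held, at about 14 s.

**Last checks:**
- **Runway exit:** before lifting, the tray's far edge was about 20 mm clear of the bridge bar.
- **Position:** the pocket works out at about (0.571, -0.252), against a plate centre of (0.5705, -0.2523).
- **Height:** two-view measurement puts the underside at about 0.137–0.139 m, and the lift distance gives 0.140 m. That is 97–100 mm above the plate.
- **Level and load:** the tool axis is vertical, the tray corners agree with a level tray, and the load is about 5 N. The ball is in its pocket, and the bystanders look unmoved.

**Disagreements:**
- **Finger height:** in the side view the finger tips looked about 30 mm higher than the reported TCP. I gripped 20 mm lower than nominal, going by the picture, and took the lift height from the tray's known rest height. I did not find the cause.
- **Plate centre:** the two cameras differed by 3–5 mm, so I used their mean.

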